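# Clamp a dye canister and take off its cap of unknown thread hand

## Task

Swing the canister's hold-down bar over and down until it rests fully in its catch. Then unscrew the canister's cap: nobody knows whether its thread is right- or left-handed, so try it both ways until you find the way that loosens it. Lift the cap off and finish holding it level in the gripper, about 12 cm above where it sat, with the bar still down and the objects around left standing where they are.

Things in the scene. Friction and masses are not known exactly. Their poses are not given: they have to be found in the camera images.
- cradle: Dark steel cradle (base 170 x 215 mm, 8 mm thick) with a flat white canister (150 x 120 mm, top face 85 mm above the worktop); neither ever moves. Origin on the worktop under the axis of the neck, z up. The hold-down bar closes along x = -55 mm of this frame, hinge at y = +85 mm, catch (fork of two steel prongs, 10 mm thick, tops 105 mm high) at y = -85 mm.
- bar (a joint): Angle of the hold-down bar, rad: 0 = lying level along the cradle's y, down in the catch (a rigid stop); grows as the bar swings up towards and past upright (1.57) to the hinge side, to 1.9 at most. It starts open, at 1.2 to 1.7, and stays where it is left (stiff hinge, about 1 N at the free end).
- bar_hinge (a point): Hinge of the bar: 85 mm to the cradle's +y, 55 mm to its -x and 97 mm above the worktop. The hinge line runs along the cradle's x.
- bar_grip (a point): Point on the middle line of the aluminium bar, 197 mm from the hinge; the free end is 15 mm farther. The bar is 14 mm wide (along the cradle's x) and 8 mm thick. When the bar is down this point lies 27 mm outside the catch, 97 mm above the worktop, with only the base plate's edge below it.
- cap_center (a point): Centre of the round white ribbed screw cap: 56 mm across, 32 mm high, about 40 g, axis upright on the neck, this point 123 mm above the worktop at the start. Only the neck collar, 52 mm across, is under it; the canister's top face is 22 mm below the cap's lower rim. Turned about z, its x axis starts within 0.1 rad of the cradle's x; 'cap angle' is the turn from the cradle's x.
- neck (a point): Top of the neck collar, on the cap's axis. The thread runs easily. Its hand differs from run to run and cannot be seen. Turned the loosening way the cap comes free at a cap angle of 0.7 to 1.4 rad and stops dead at 1.4; turned the other way it stops dead at about 0.23 rad. It does not rise as it turns; until it is free, lifting is blocked after 1 mm.
- cup: Bystander: grey plastic cup, 66 mm across, 89 mm high; origin at the centre of its underside.
- tape_roll: Bystander: roll of masking tape lying flat, 100 mm across, 25 mm high; origin at the centre of its underside.
- clear_bottle: Bystander: clear flat bottle, 65 x 96 mm, 196 mm high; origin at the centre of its underside.
- white_mist: Bystander: slim white spray bottle, 54 mm across, 201 mm high; origin at the centre of its underside.
Mind the look-alikes: they are no part of the job. Of the things that look like the part that bears cap_center, the largest one is meant.

How it is judged:
On the way, in this order (a step that is already met when the one before it is completed fails the run):
1. the hold-down bar lies in its catch (value of joint bar below 0.05 rad), for 0.2 s.
2. the cap is turned loose (angle between the x axis of cap_center and the x axis of cradle, either way round above 0.5 rad), for 0.1 s.
At the end, for the whole second after the job is handed in: The bar is down in its catch (within 0.06 rad) and the gripper holds the cap level (within 0.3 rad), at least 80 mm above where it sat, touching nothing of the canister or cradle (value of joint bar below 0.06 rad and z of cap_center in the frame of cradle above 0.203 m and angle between cap_center's own z axis and vertical below 0.3 rad and contact force between the fingers and cap above 2 N and not (contact force between cap and cradle above 0.1 N)); the arm keeps its last pose, push and grip.
It fails at once if a bystander was pushed away or knocked over (distance of any of cup, tape_roll, clear_bottle, white_mist from where it was at the start of the episode above 0.03 m or angle between any of cup, clear_bottle, white_mist's own z axis and vertical above 0.5 rad).
It also fails if it takes over 58 s, if anything falls off the work surface, if the arm or the gripper's body presses on something with over 40 N, if the wrist force passes 120 N, or if a joint passes its speed limit or range.

## Robot

A 7-joint arm with a two-finger parallel gripper is mounted at the origin on a cart in front of the work surface, level with it; the furniture and walls round the work are solid. World frame = base frame: x ahead of the robot, y to its left, z up, the work surface at z = 0. Lengths are in m, angles in rad, forces in N, time in s.
With the tool pointing down it reaches from about 0.425 to 0.95 m from the base axis. Payload 16.7 kg.
Tool frame: the origin (TCP) lies midway between the tips of the shut fingers; the grasp point (between the pads) lies 19 mm behind it; z points along the fingers, y is the direction in which the jaws open and shut (so a half turn about z gives the same grasp; the last joint's range is limited). The gripper opens to 94 mm and grips with 3 to 60 N. Pads are 16 mm wide; open, the fingers measure 119 mm over their backs; the gripper's body (75 mm by 177 mm) begins 78 mm behind the grasp point.
Start: joints at [1.06, 0.426, 0.074, 1.606, -0.034, 1.111, -0.067], TCP at [0.238, -0.632, 0.205] pointing down, gripper open.
Joint ranges: [-2.85, 2.85], [-0.5, 2.14], [-1.23, 1.37], [0.21, 2.46], [-1.02, 4.16], [0.16, 2.05], [-2.73, 2.73]. Speed limits (rad/s): [1.89, 1.89, 2.39, 2.39, 3.01, 3.01, 3.01].

## Interface

Orientations are given as a 3x3 rotation matrix whose columns are the frame's x, y, z axes.
In Python, from plant import r, viewer gives the robot as it stands.
- The arm moves only by the tool step_arm, never from a script. Its argument "series" is a list of rows, each a list of 3 entries, a list of its own where there are three numbers: the shift along the tool's x, y, z as a fraction of full scale, then the turn, a rotation vector about the tool's x, y, z as a fraction of full scale, then the closure, from -1 (fully open) to 1 (shut). A call has 1 to 5 rows; each row is the pose to reach, as a shift and turn from the pose commanded when the call began, along the tool's axes at that moment; what a row does not reach only later rows make up. Full scale, the value 1, is 200 mm for a shift and 120 degrees for a turn. A row lasts 1/8 s, in which the tool goes at most 62.5 mm and 10.7 degrees, less where a joint would pass 70% of its speed; a pose out of reach is approached as far as the arm can. A call with a number of a shift or a turn outside -1 to 1 is refused whole. A call with a gripper value outside its range is refused whole. The fingers move at their own pace and stop on an object; the grip force is fixed at half the most. Time passes only in rows, so rows that repeat a pose let the fingers close. It gives the time, the measured TCP pose, the force and the opening at its end, in the units of the state.
- r.get_state(): the state, without advancing time (a new reading comes with each control period).
- viewer.camera(name): name is "side" or "top"; returns the picture (400x640x3 uint8, red, green, blue); there is no depth.
- viewer.camera_model(name): a dict with "vertical_fov" (degrees; the focal length in pixels is half the picture's height over the tangent of half this angle, whatever the lens; pixels are square), "cx", "cy" (the principal point, pixels), "R" (3x3) and "t" (3): a world point X has camera coordinates R X + t. Camera axes: x right, y down, z forward; pixel columns grow to the right and rows downward; lengths in m; the calibration is good to about 2 mm. A picture is of the moment at which its call begins. camera_model takes no time and is no camera call.
- r.job_done(): hands the job in, once; it reports no verdict.
The state is a dict: "t": time; "q": joint angles; "joint_velocities": joint speeds; "joint_efforts": joint torques, N m; "position": TCP position; "ee_rot": TCP orientation; "contact_force": force on the tool from outside, world axes, zero at the start; "torque": the same for the moment, N m; "finger_gap": finger opening in m.
Only numpy, scipy, OpenCV 4.12 (cv2) and the standard library are available. Lean on these libraries where they do the work, as an engineer would, in place of code of your own. Each camera call takes 0.05 s, during which the arm holds its last target.

## Working session

There is one attempt and no reset: what is moved stays moved. The work goes in short steps, Python scripts to look and compute and a tool call to move; the robot and the scene stay as the last step left them, time stands still between calls to the robot, and variables do not carry over. Pictures are saved under pics/ and viewed, and the job is handed in when it is done.

Besides the shell and the picture viewer there is one more tool, called after "Request:" in YAML: its name, and indented under it one key for each argument. step_arm: Moves the arm, as the interface text tells. Its arguments: {"type":"object","properties":{"series":{"type":"array"}},"required":["series"]}

```bash
ls; mkdir -p pics; python3 - <<'E'
from plant import r, viewer
import cv2, numpy as np
for n in ("side","top"):
    im=viewer.camera(n); cv2.imwrite(f"pics/{n}0.png",im[:,:,::-1])
    print(n,viewer.camera_model(n))
print(r.get_state())
E
```

```text
pics
side {'vertical_fov': 52.10743309030382, 'cx': 320.13431519888644, 'cy': 202.47386579182242, 'R': array([[ 0.71654167,  0.69750641,  0.00726987],
       [ 0.58855809, -0.59896063, -0.54299681],
       [-0.37438939,  0.39335858, -0.83970329]]), 't': array([-0.40621357, -0.2836657 ,  1.31880579])}
top {'vertical_fov': 46.19370819935073, 'cx': 307.29280946671463, 'cy': 202.2923955131103, 'R': array([[-6.39121079e-03, -9.99979531e-01, -3.01044753e-04],
       [-9.97429541e-01,  6.39639835e-03, -7.13680441e-02],
       [ 7.13685089e-02, -1.55857284e-04, -9.97450005e-01]]), 't': array([0.01789766, 0.59124677, 1.57706504])}
{'t': 0.1, 'q': array([ 1.06049348,  0.42670997,  0.07383298,  1.60651309, -0.03407472,
        1.11079869, -0.06712402]), 'joint_velocities': array([ 0.00030767, -0.00255185,  0.0017097 , -0.00176684, -0.00025744,
        0.00023185,  0.00074938]), 'joint_efforts': array([ 7.07150000e-03, -9.37452149e+01,  3.67683962e+00, -4.55045164e+01,
       -4.85450181e-02,  1.68064353e-02,  9.27589917e-05]), 'position': array([ 0.23813579, -0.63118762,  0.20483122]), 'ee_rot': array([[ 9.35622594e-01,  3.53001567e-01, -5.04737858e-04],
       [ 3.53001914e-01, -9.35622004e-01,  1.05616826e-03],
       [-9.94147940e-05, -1.16634832e-03, -9.99999315e-01]]), 'contact_force': array([ 0.25338826, -0.61594606,  0.12021145]), 'torque': array([-0.03019243,  0.02603544, -0.00988834]), 'finger_gap': 0.09369558961626759}
```

View pics/side0.png

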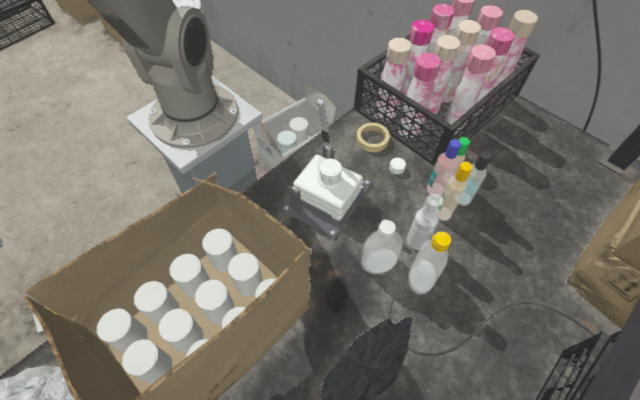

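View pics/top0.png

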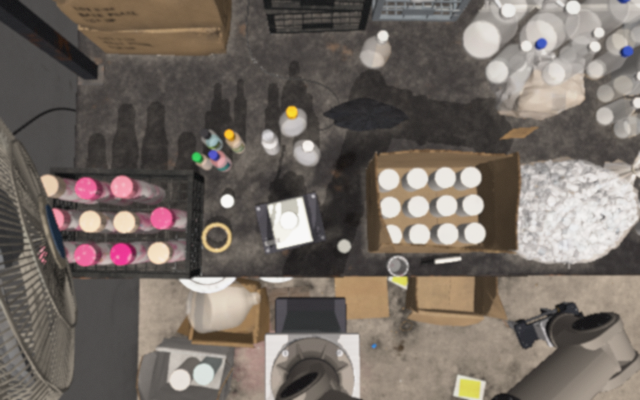

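```bash
python3 - <<'E'
import cv2
a=cv2.imread("pics/side0.png")[110:310,270:470]; b=cv2.imread("pics/top0.png")[120:290,190:360]
cv2.imwrite("pics/s0z.png",cv2.resize(a,(600,600),interpolation=cv2.INTER_CUBIC))
cv2.imwrite("pics/t0z.png",cv2.resize(b,(595,595),interpolation=cv2.INTER_CUBIC))
E
```

```text
(no output)
```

View pics/s0z.png

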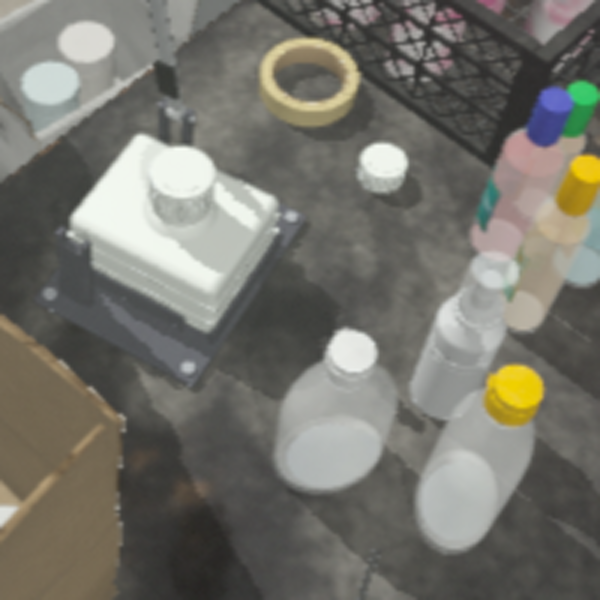

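View pics/t0z.png

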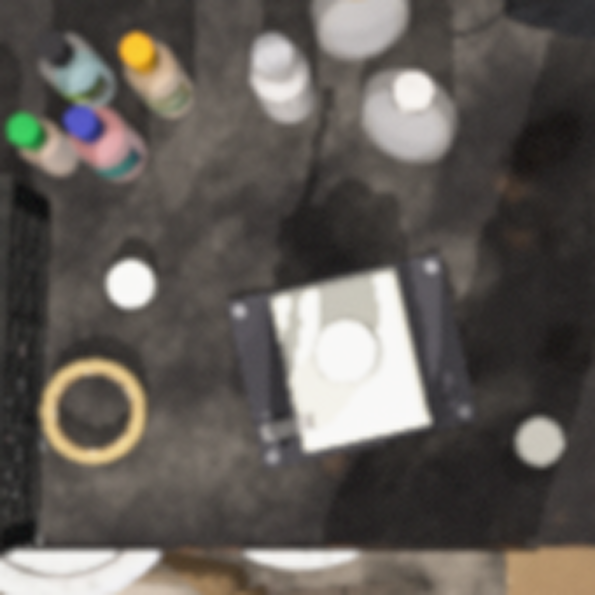

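```bash
cat > h.py <<'E'
import numpy as np, cv2
from plant import r, viewer
def K(n):
    m=viewer.camera_model(n); f=200/np.tan(np.radians(m["vertical_fov"]/2)); return f,m["cx"],m["cy"],np.array(m["R"]),np.array(m["t"])
def ray(n,u,v):
    f,cx,cy,R,t=K(n); d=R.T@np.array([(u-cx)/f,(v-cy)/f,1]); return -R.T@t,d
def onz(n,u,v,z):
    c,d=ray(n,u,v); return c+d*(z-c[2])/d[2]
def proj(n,X):
    f,cx,cy,R,t=K(n); p=R@np.asarray(X,float)+t; return np.array([f*p[0]/p[2]+cx,f*p[1]/p[2]+cy])
def tri(u1,u2):
    (a,d),(b,e)=ray("top",*u1),ray("side",*u2)
    s=np.linalg.lstsq(np.c_[d,-e],b-a,rcond=None)[0]; p,q=a+s[0]*d,b+s[1]*e
    return (p+q)/2,np.linalg.norm(p-q)
E
python3 - <<'E'
from h import *
np.set_printoptions(precision=4,suppress=True)
b=cv2.imread("pics/top0.png")
Z=lambda u,v:(190+(u+.5)/3.5-.5,120+(v+.5)/3.5-.5)
P=[onz("top",*Z(*p),0.01)[:2] for p in [(240,311),(432,266),(464,411),(273,457)]]
print(P,np.mean(P,0))
d=(P[0]-P[1]+P[3]-P[2]); print("yaw from y", np.arctan2(-d[0],d[1]), np.linalg.norm(d)/2)
d=(P[0]-P[3]+P[1]-P[2]); print("yaw from x", np.arctan2(d[1],d[0]), np.linalg.norm(d)/2)
cap=onz("top",*Z(347,351),0.139); print("cap",cap)
S=lambda u,v:(270+(u+.5)/3-.5,110+(v+.5)/3-.5)
print("cap side",onz("side",*S(183,172),0.139))
for n,p in dict(boxc=(367,158),boxc2=(372,250),boxR=(518,155)).items():
    for z in (0.15,0.25): print(n,z,onz("top",*p,z))
print("box side corners",[onz("side",*p,0.2) for p in [(309,248),(212,180),(30,290)]])
print("box base near",tri((367,158),(309,248)), tri((372,250),(212,180)))
print("cup",onz("top",398,265,.089)); print("edge",onz("top",300,275,0))
print("tape",onz("top",*Z(94,411),.025),"mist",onz("top",*Z(283,80),.15), "bottle",onz("top",*Z(412,90),.19))
E
```

```text
[array([0.5719, 0.1825]), array([ 0.6149, -0.0059]), array([ 0.4728, -0.0361]), array([0.4293, 0.1502])] [0.5222 0.0727]
yaw from y 0.2268655405569986 0.19227589255843525
yaw from x 0.21596176580791704 0.1457224840746174
cap [0.5276 0.0727 0.139 ]
cap side [0.532  0.0725 0.139 ]
boxc 0.15 [ 0.721  -0.1751  0.15  ]
boxc 0.25 [ 0.7043 -0.1621  0.25  ]
boxc2 0.15 [ 0.4321 -0.1861  0.15  ]
boxc2 0.25 [ 0.4352 -0.1724  0.25  ]
boxR 0.15 [ 0.7274 -0.6515  0.15  ]
boxR 0.25 [ 0.7104 -0.6061  0.25  ]
box side corners [array([ 0.6759, -0.1468,  0.2   ]), array([ 0.3964, -0.18  ,  0.2   ]), array([ 0.3563, -0.5859,  0.2   ])]
box base near (array([ 0.7001, -0.164 ,  0.2591]), np.float64(0.008103133665707425)) (array([ 0.4295, -0.1829,  0.2367]), np.float64(0.020001197725680302))
cup [ 0.3814 -0.2777  0.089 ]
edge [0.3441 0.0406 0.    ]
tape [0.4751 0.3219 0.025 ] mist [0.7724 0.1292 0.15  ] bottle [0.7547 0.0128 0.19  ]
```

```bash
cat >> h.py <<'E'
C=np.array([.5285,.0727,0]); YAW=.222
def W(p):
    c,s=np.cos(YAW),np.sin(YAW); return C+np.array([c*p[0]-s*p[1],s*p[0]+c*p[1],p[2]])
def bar(th,d,n=0,x=-.055): # n: offset along normal to the hinge/upper side
    return W((x,.085-d*np.cos(th)+n*np.sin(th),.097+d*np.sin(th)+n*np.cos(th)))
E
python3 - <<'E'
from h import *
a=cv2.imread("pics/side0.png")[80:200,280:400]; b=cv2.imread("pics/top0.png")[180:270,240:340]
a=cv2.resize(a,None,fx=5,fy=5,interpolation=cv2.INTER_CUBIC);b=cv2.resize(b,None,fx=6,fy=6,interpolation=cv2.INTER_CUBIC)
cv2.imwrite("pics/s1.png",a); cv2.imwrite("pics/t1.png",b)
for th in (1.2,1.3,1.4,1.5,1.6,1.7):
    print(th,(proj("side",bar(th,.212))-[280,80])*5,(proj("top",bar(th,.212))-[240,180])*6)
print((proj("side",bar(0,0))-[280,80])*5,(proj("top",bar(0,0))-[240,180])*6)
E
```

```text
1.2 [162.29572344 154.3914766 ] [288.84767942 344.90635658]
1.3 [185.79798992 116.48986031] [246.15702933 354.76364315]
1.4 [209.71001952  81.57558264] [202.13186625 364.95787292]
1.5 [233.63907292  50.15650061] [157.40678727 375.34241993]
1.6 [257.20646652  22.64482442] [112.64036266 385.7645573 ]
1.7 [280.05894721  -0.65034085] [ 68.49690897 396.06967429]
[239.69564966 332.19430334] [164.66625508 376.06667114]
```

View pics/s1.png

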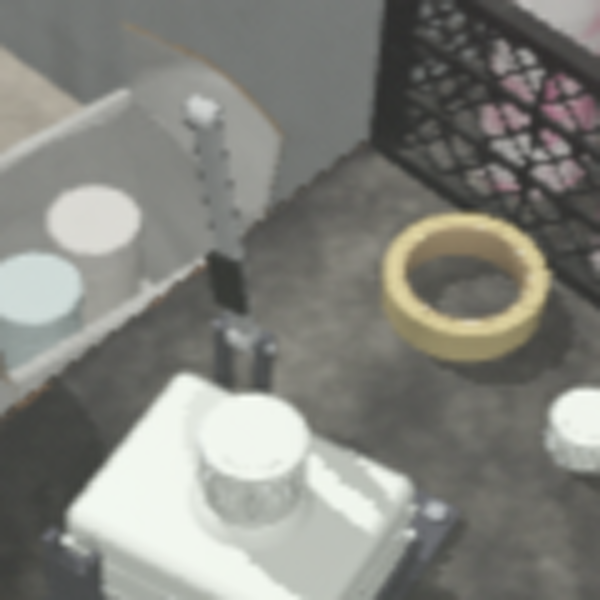

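View pics/t1.png

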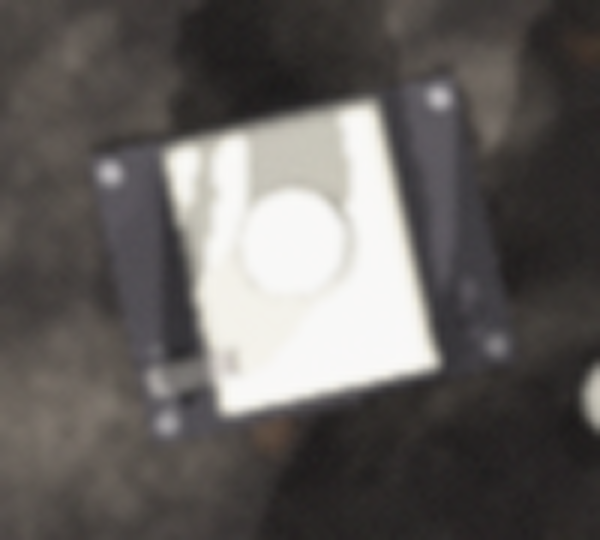

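```bash
cat >> h.py <<'E'
from scipy.spatial.transform import Rotation as Ro
def down(h): # tool y heading h, z down
    y=np.array([np.cos(h),np.sin(h),0]); z=np.array([0,0,-1.]); return np.c_[np.cross(y,z),y,z]
def cmd(pos,h,frm=None):
    """frm=(pos,R) commanded pose; default measured"""
    s=r.get_state(); p,R=frm if frm else (s["position"],s["ee_rot"])
    sh=R.T@(np.asarray(pos)-p)/.2; rv=Ro.from_matrix(R.T@down(h)).as_rotvec()/np.radians(120)
    print("shift",np.round(sh,3),"turn",np.round(rv,3), "dist mm",round(np.linalg.norm(sh)*200), "deg",round(np.linalg.norm(rv)*120))
E
```

Request:
step_arm:
  series:
    - [[0,0,-0.3],[0,0,0],1]
    - [[0,0,-0.6],[0,0,0],1]
    - [[0,0,-0.9],[0,0,0],1]
    - [[0,0,-1],[0,0,0],1]
    - [[0,0,-1],[0,0,0],1]

```text
t: 0.72
position: [0.2384, -0.6319, 0.4066]
ee_rot: [[0.936, 0.353, 0.001], [0.353, -0.936, -0.002], [0.0, 0.002, -1.0]]
contact_force: [0.1, -0.5, -0.3]
finger_gap: 0.0472
```

```bash
python3 - <<'E'
from h import *
cmd((.42,-.5,.405),-.87); cmd((.57,-.3,.405),-.48)
print(r.get_state()["finger_gap"],r.get_state()["q"])
E
```

```text
shift [ 1.082 -0.297  0.008] turn [ 0.001  0.    -0.162] dist mm 224 deg 19
shift [ 2.137 -0.967  0.007] turn [ 0.001  0.    -0.349] dist mm 469 deg 42
0.047174713850242564 [ 1.04851184  0.3286339   0.09319239  1.32025802 -0.03019798  1.49195827
 -0.07101425]
```

Request:
step_arm:
  series:
    - [[0.25,-0.04,0],[0,0,-0.04],1]
    - [[0.5,-0.1,0],[0,0,-0.08],1]
    - [[0.75,-0.17,0],[0,0,-0.12],1]
    - [[1,-0.26,0],[0,0,-0.16],1]
    - [[1,-0.26,0],[0,0,-0.16],1]

```text
t: 1.35
position: [0.4106, -0.5085, 0.4034]
ee_rot: [[0.762, 0.647, -0.001], [0.647, -0.762, 0.003], [0.002, -0.003, -1.0]]
contact_force: [-0.5, -0.8, 0.9]
finger_gap: 0.0011
```

```bash
python3 - <<'E'
from h import *
cmd((.57,-.3,.405),-.48)
print(r.get_state()["finger_gap"],r.get_state()["q"])
E
```

```text
shift [ 1.282 -0.279 -0.005] turn [-0.001 -0.001 -0.185] dist mm 262 deg 22
0.0010628566496021746 [ 0.8317346   0.29436122 -0.05084048  1.36869607  0.01295258  1.48159125
 -0.08521095]
```

Request:
step_arm:
  series:
    - [[0.25,-0.03,0],[0,0,-0.035],1]
    - [[0.5,-0.08,0],[0,0,-0.07],1]
    - [[0.75,-0.15,0],[0,0,-0.11],1]
    - [[1,-0.23,0],[0,0,-0.15],1]
    - [[1,-0.23,0],[0,0,-0.15],1]

```text
t: 1.98
position: [0.5327, -0.3451, 0.4039]
ee_rot: [[0.527, 0.85, -0.001], [0.85, -0.527, 0.002], [0.001, -0.002, -1.0]]
contact_force: [-0.1, -1.0, -0.1]
finger_gap: 0.0003
```

```bash
python3 - <<'E'
from h import *
cmd((.6,-.1,.405),-.13);cmd((.6,-.1,.405),.222)
E
```

```text
shift [ 1.219 -0.36  -0.003] turn [-0.001 -0.001 -0.203] dist mm 254 deg 24
shift [ 1.219 -0.36  -0.003] turn [-0.001 -0.001 -0.371] dist mm 254 deg 44
```

Request:
step_arm:
  series:
    - [[0.25,-0.05,0],[0,0,-0.08],1]
    - [[0.5,-0.12,0],[0,0,-0.16],1]
    - [[0.75,-0.2,0],[0,0,-0.24],1]
    - [[1,-0.3,0],[0,0,-0.32],1]
    - [[1,-0.3,0],[0,0,-0.37],1]

```text
t: 2.6
position: [0.5867, -0.1442, 0.4045]
ee_rot: [[-0.221, 0.975, -0.001], [0.975, 0.221, 0.001], [0.001, -0.001, -1.0]]
contact_force: [0.3, -1.7, 0.1]
finger_gap: 0.0005
```

```bash
python3 - <<'E'
from h import *
cmd(W((-.055,.1,.35)),.222)
print(W((-.055,.1,.35)),bar(1.33,.195))
E
```

```text
shift [ 1.622 -0.319  0.275] turn [-0.    -0.001  0.   ] dist mm 335 deg 0
[0.45283165 0.15813595 0.35      ] [0.46637341 0.09814246 0.28637393]
```

Request:
step_arm:
  series:
    - [[0.3,-0.06,0],[0,0,0],1]
    - [[0.6,-0.12,0],[0,0,0],1]
    - [[0.9,-0.19,0],[0,0,0],1]
    - [[1,-0.32,0],[0,0,0],1]
    - [[1,-0.32,0],[0,0,0],1]

```text
t: 3.22
position: [0.4801, 0.0341, 0.4052]
ee_rot: [[-0.212, 0.977, -0.0], [0.977, 0.212, -0.001], [-0.001, -0.0, -1.0]]
contact_force: [0.6, -1.0, -0.3]
finger_gap: 0.0006
```

Request:
step_arm:
  series:
    - [[0.3,0,0],[0,0,0],1]
    - [[0.6,0,0],[0,0,0],1]
    - [[0.62,0,0.1],[0,0,0],1]
    - [[0.62,0,0.27],[0,0,0],1]
    - [[0.62,0,0.27],[0,0,0],1]

```text
t: 3.85
position: [0.455, 0.1536, 0.3492]
ee_rot: [[-0.21, 0.978, -0.004], [0.978, 0.21, -0.001], [0.0, -0.004, -1.0]]
contact_force: [-0.3, -0.5, 0.5]
finger_gap: 0.0005
```

```bash
python3 - <<'E'
from h import *
cmd(W((-.055,.08,.28)),.222)
for n in ("side","top"):
    im=viewer.camera(n)[:,:,::-1]; x,y=(280,40) if n=="side" else (220,150)
    cv2.imwrite(f"pics/{n}2.png",cv2.resize(im[y:y+160,x:x+160],None,fx=3.7,fy=3.7,interpolation=cv2.INTER_CUBIC))
E
```

```text
shift [-0.075 -0.003  0.346] turn [-0.002 -0.    -0.005] dist mm 71 deg 1
```

View pics/side2.png

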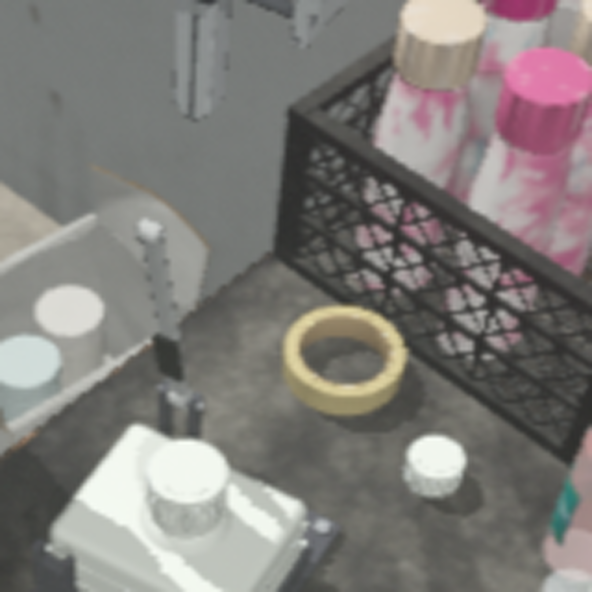

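View pics/top2.png

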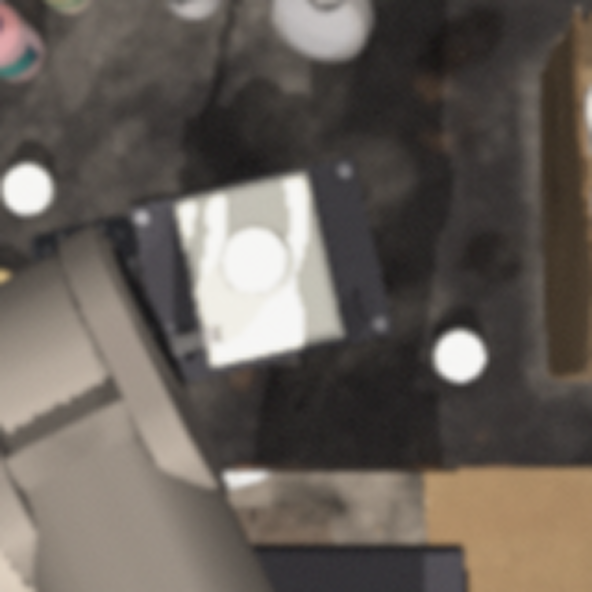

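Request:
step_arm:
  series:
    - [[0.03,0,0.2],[0,0,0],1]
    - [[0.03,0,0.36],[0,0,0],1]
    - [[-0.05,0,0.36],[0,0,0],1]
    - [[-0.1,0,0.36],[0,0,0],1]
    - [[-0.1,0,0.36],[0,0,0],1]

```text
t: 4.58
position: [0.4606, 0.1349, 0.2811]
ee_rot: [[-0.21, 0.978, 0.002], [0.978, 0.21, 0.0], [-0.0, 0.002, -1.0]]
contact_force: [1.1, -0.2, 0.3]
finger_gap: 0.0
```

```bash
cat >> h.py <<'E'
def cr(): # tcp in cradle frame
    p=r.get_state()["position"]-C; c,s=np.cos(YAW),np.sin(YAW); return np.array([c*p[0]+s*p[1],-s*p[0]+c*p[1],p[2]])
E
python3 - <<'E'
from h import *
np.set_printoptions(precision=4,suppress=True)
print(cr(), r.get_state()["contact_force"])
for i,th in enumerate(np.linspace(1.3,0,11)):
    d=.185+.016*i/10
    c=np.array([-.055,.085-d*np.cos(th)+.004*np.sin(th)+.008,.097+d*np.sin(th)+.004*np.cos(th)])
    D=(c-cr())/.2
    print(round(th,2),c,"tool shift",D[1],D[0],-D[2])
E
```

```text
[-0.0525  0.0756  0.2811] [ 1.0828 -0.1934  0.313 ]
1.3 [-0.055   0.0474  0.2763] tool shift -0.14109009989386834 -0.012298030669533194 0.023625160095978592
1.17 [-0.055   0.0239  0.2704] tool shift -0.258521356629325 -0.012298030669533194 0.053403116805395
1.04 [-0.055   0.0012  0.2613] tool shift -0.3720300246356466 -0.012298030669533194 0.09861967519873699
0.91 [-0.055  -0.0203  0.2493] tool shift -0.47957948859555205 -0.012298030669533194 0.1587524942238347
0.78 [-0.055  -0.0403  0.2345] tool shift -0.5792035146182101 -0.012298030669533194 0.2330097832443359
0.65 [-0.055  -0.0582  0.217 ] tool shift -0.669041984609587 -0.012298030669533194 0.3203399006731146
0.52 [-0.055  -0.0739  0.1972] tool shift -0.7473753061939473 -0.012298030669533194 0.41944570046386503
0.39 [-0.055  -0.0869  0.1753] tool shift -0.8126568665420297 -0.012298030669533194 0.5288034417464063
0.26 [-0.055  -0.0971  0.1517] tool shift -0.8635429244616594 -0.012298030669533194 0.6466859927953422
0.13 [-0.055  -0.1042  0.1268] tool shift -0.8989193723057185 -0.012298030669533194 0.7711899801132422
0.0 [-0.055 -0.108  0.101] tool shift -0.917924847124469 -0.012298030669533194 0.9002664581793738
```

Request:
step_arm:
  series:
    - [[-0.14,0,0.02],[0,0,0],1]
    - [[-0.26,0,0.05],[0,0,0],1]
    - [[-0.37,0,0.1],[0,0,0],1]
    - [[-0.48,0,0.16],[0,0,0],1]
    - [[-0.48,0,0.16],[0,0,0],1]

```text
t: 5.2
position: [0.4801, 0.0411, 0.2477]
ee_rot: [[-0.21, 0.978, -0.0], [0.978, 0.21, 0.0], [0.0, -0.0, -1.0]]
contact_force: [1.0, 0.3, -0.1]
finger_gap: 0.0003
```

```bash
python3 - <<'E'
from h import *
print(cr(), r.get_state()["contact_force"])
for n in ("side","top"):
    im=viewer.camera(n)[:,:,::-1]; x,y=(280,40) if n=="side" else (220,150)
    cv2.imwrite(f"pics/{n}3.png",cv2.resize(im[y:y+160,x:x+160],None,fx=3.7,fy=3.7,interpolation=cv2.INTER_CUBIC))
E
```

```text
[-0.05417221 -0.02017859  0.24773093] [ 1.02005105  0.2669604  -0.14382362]
```

View pics/side3.png

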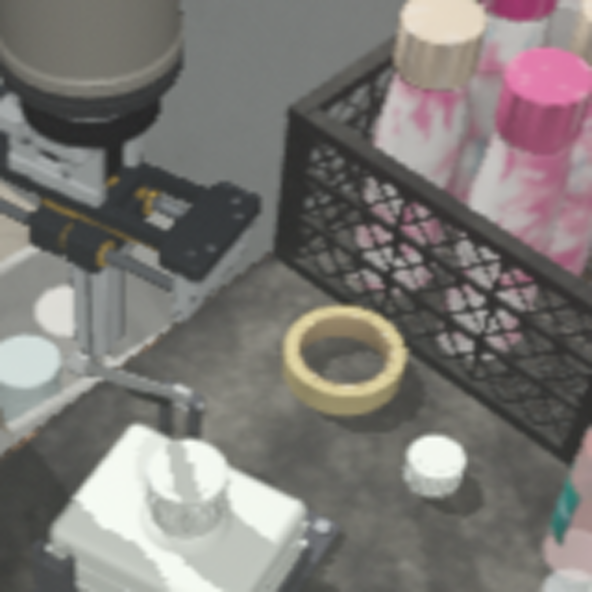

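Request:
step_arm:
  series:
    - [[-0.1,0,0.075],[0,0,0],1]
    - [[-0.19,0,0.16],[0,0,0],1]
    - [[-0.27,0,0.26],[0,0,0],1]
    - [[-0.33,0,0.37],[0,0,0],1]
    - [[-0.38,0,0.49],[0,0,0],1]

```text
t: 5.92
position: [0.4958, -0.0335, 0.1479]
ee_rot: [[-0.212, 0.977, -0.001], [0.977, 0.212, 0.0], [0.0, -0.001, -1.0]]
contact_force: [1.3, 0.1, 0.5]
finger_gap: 0.0005
```

```bash
python3 - <<'E'
from h import *
c=cr();print(c, r.get_state()["contact_force"])
print((np.array([-.055,-.108,.101])-c)/.2)
for n in ("side","top"):
    im=viewer.camera(n)[:,:,::-1]; x,y=(250,60) if n=="side" else (220,150)
    cv2.imwrite(f"pics/{n}4.png",cv2.resize(im[y:y+160,x:x+160],None,fx=3.7,fy=3.7,interpolation=cv2.INTER_CUBIC))
E
```

```text
[-0.05524255 -0.09635777  0.14788749] [1.29642909 0.09218108 0.4846869 ]
[ 0.00121276 -0.05821114 -0.23443743]
```

View pics/side4.png

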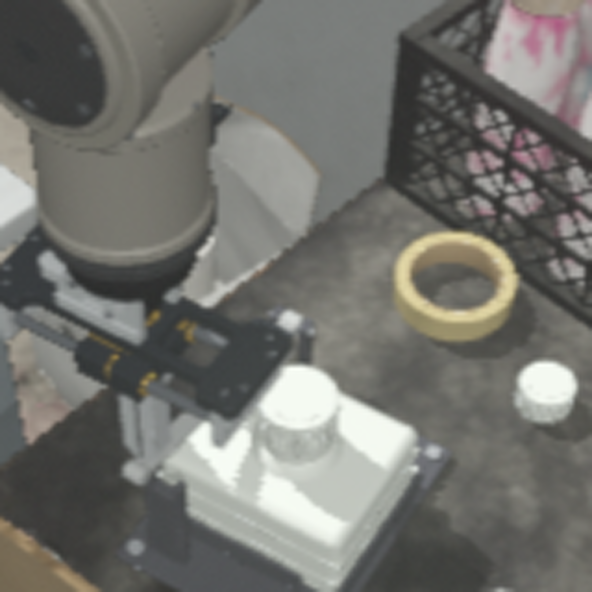

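Request:
step_arm:
  series:
    - [[-0.035,0,0.12],[0,0,0],1]
    - [[-0.055,0,0.21],[0,0,0],1]
    - [[-0.055,0,0.235],[0,0,0],1]
    - [[-0.055,0,0.245],[0,0,0],1]
    - [[-0.055,0,0.245],[0,0,0],1]

```text
t: 6.65
position: [0.4982, -0.0428, 0.1012]
ee_rot: [[-0.213, 0.977, -0.0], [0.977, 0.213, -0.0], [-0.0, -0.0, -1.0]]
contact_force: [-3.0, -0.4, 4.3]
finger_gap: 0.0005
```

```bash
python3 - <<'E'
from h import *
c=cr();print(c, r.get_state()["contact_force"])
E
```

```text
[-0.05497698 -0.10597884  0.1012084 ] [-2.96958768 -0.40950062  4.34369169]
```

Request:
step_arm:
  series:
    - [[0,0,0.015],[0,0,0],1]
    - [[0,0,0.03],[0,0,0],1]
    - [[0,0,0.03],[0,0,0],1]

```text
t: 7.02
position: [0.4991, -0.0427, 0.0988]
ee_rot: [[-0.212, 0.977, 0.002], [0.977, 0.212, -0.002], [-0.003, 0.001, -1.0]]
contact_force: [-28.5, 0.7, 81.7]
finger_gap: 0.0002
```

```bash
python3 - <<'E'
from h import *
c=cr();print(c, r.get_state()["contact_force"])
for n in ("side","top"):
    im=viewer.camera(n)[:,:,::-1]; x,y=(250,60) if n=="side" else (220,150)
    cv2.imwrite(f"pics/{n}5.png",cv2.resize(im[y:y+160,x:x+160],None,fx=3.7,fy=3.7,interpolation=cv2.INTER_CUBIC))
E
```

```text
[-0.0540799  -0.10614427  0.09878727] [-28.52439365   0.65341803  81.7187197 ]
```

View pics/side5.png

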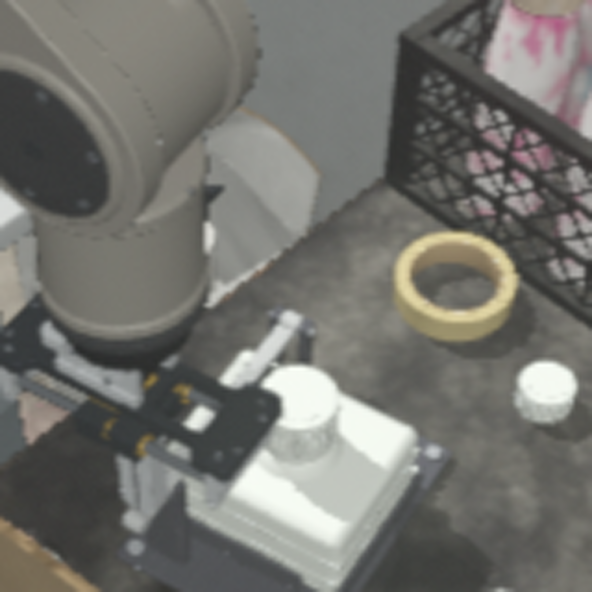

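Request:
step_arm:
  series:
    - [[0,0,-0.1],[0,0,0],1]
    - [[0,0,-0.35],[0,0,0],1]
    - [[0.1,0,-0.6],[0,0,0],1]
    - [[0.1,0,-0.8],[0,0,0],0.5]
    - [[0.1,0,-0.8],[0,0,0],0]

```text
t: 7.75
position: [0.4957, -0.0229, 0.2581]
ee_rot: [[-0.213, 0.977, 0.006], [0.977, 0.213, -0.001], [-0.002, 0.006, -1.0]]
contact_force: [0.5, 0.7, -0.6]
finger_gap: 0.017
```

```bash
python3 - <<'E'
from h import *
c=cr();print(c, r.get_state()["contact_force"],r.get_state()["q"])
for n in ("side","top"):
    im=viewer.camera(n)[:,:,::-1]; cv2.imwrite(f"pics/{n}6f.png",im);x,y=(250,60) if n=="side" else (220,150)
    cv2.imwrite(f"pics/{n}6.png",cv2.resize(im[y:y+160,x:x+160],None,fx=3.7,fy=3.7,interpolation=cv2.INTER_CUBIC))
E
```

```text
[-0.05306662 -0.08598941  0.25810825] [ 0.52830853  0.73969845 -0.59234821] [ 0.39824359  0.11349416 -0.5175043   1.9109936   0.06388522  1.12684741
  0.07094294]
```

View pics/side6.png

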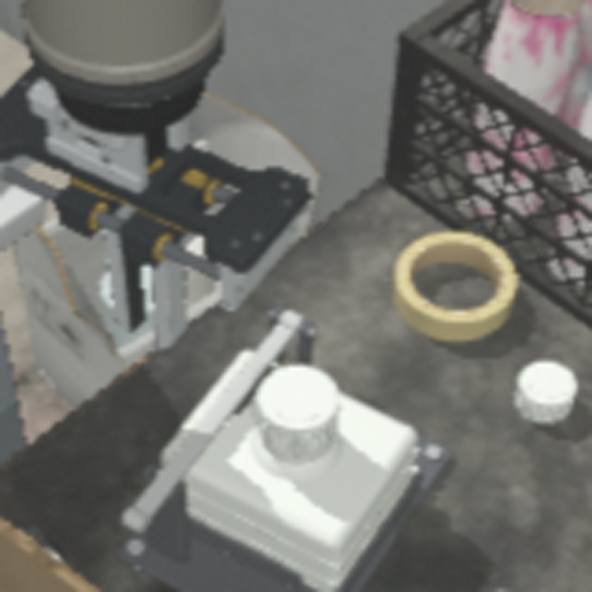

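View pics/top6.png

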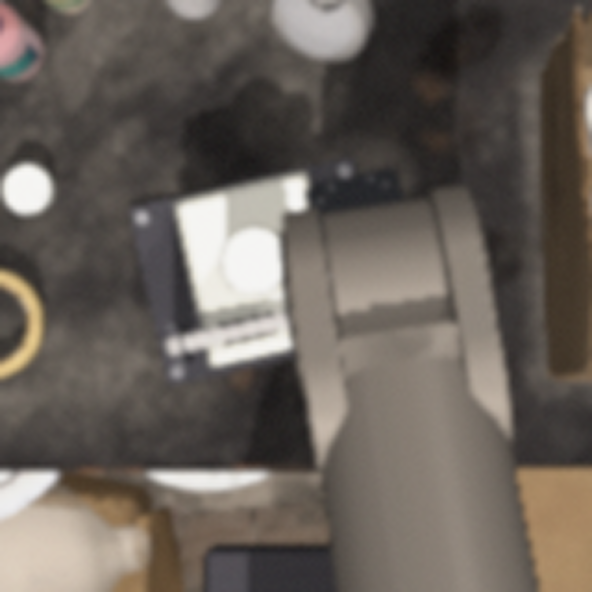

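```bash
python3 - <<'E'
from h import *
print(proj("side",bar(0,.212)),proj("side",bar(0,0)),"cap",proj("side",C+[0,0,.139]),proj("top",C+[0,0,.139]))
im=cv2.imread("pics/side6f.png");tp=cv2.imread("pics/top0.png")
# overlay predicted cap rims
k=6
for n,i,(x,y) in (("side",im,(295,145)),("top",tp,(260,195))):
    z=cv2.resize(i[y:y+70,x:x+70],None,fx=8,fy=8,interpolation=cv2.INTER_CUBIC)
    for zz,rr in ((.139,.028),(.107,.028)):
        pts=[(proj(n,C+[rr*np.cos(a),rr*np.sin(a),zz])-[x,y]+.5)*8 for a in np.linspace(0,6.28,40)]
        cv2.polylines(z,[np.int32(pts)],True,(0,0,255) if zz>.12 else (0,160,0),1)
    cv2.imwrite(f"pics/{n}7.png",z)
E
```

```text
[284.43858399 201.47863058] [327.93912993 146.43886067] cap [329.71881189 166.17888124] [288.79619302 219.65471552]
```

View pics/side7.png

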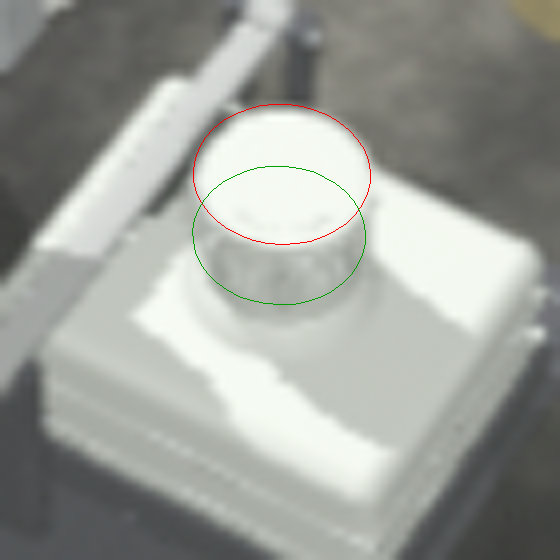

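View pics/top7.png

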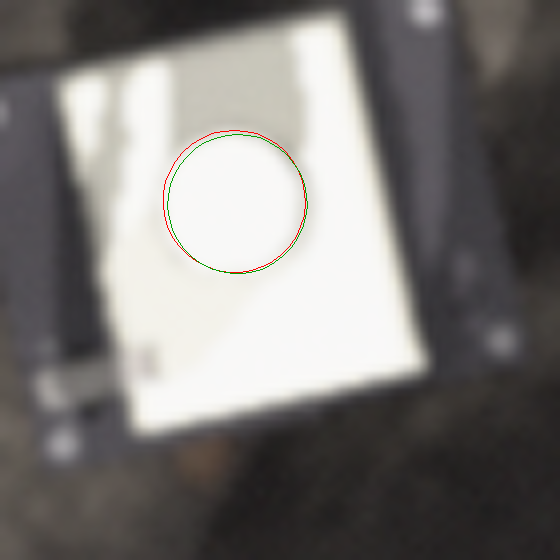

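```bash
python3 - <<'E'
from h import *
cmd(C+[0,0,.22],.222)
E
```

```text
shift [0.433 0.27  0.174] turn [ 0.     0.    -0.004] dist mm 108 deg 0
```

Request:
step_arm:
  series:
    - [[0.15,0.1,0],[0,0,0],-0.2]
    - [[0.3,0.2,0.05],[0,0,0],-0.5]
    - [[0.43,0.27,0.12],[0,0,-0.005],-0.5]
    - [[0.43,0.27,0.17],[0,0,-0.005],-0.5]
    - [[0.43,0.27,0.17],[0,0,-0.005],-0.5]

```text
t: 8.48
position: [0.5277, 0.0715, 0.219]
ee_rot: [[-0.223, 0.975, -0.003], [0.975, 0.223, -0.0], [0.0, -0.003, -1.0]]
contact_force: [0.9, -0.6, 0.2]
finger_gap: 0.0701
```

Request:
step_arm:
  series:
    - [[0,0,0],[0,0,0],-0.5]
    - [[0,0,0],[0,0,0],-0.5]

```text
t: 8.72
position: [0.5288, 0.0715, 0.2209]
ee_rot: [[-0.222, 0.975, 0.001], [0.975, 0.222, -0.0], [-0.0, 0.001, -1.0]]
contact_force: [-0.1, 0.7, 0.2]
finger_gap: 0.0705
```

```bash
python3 - <<'E'
from h import *
print(cr(),r.get_state()["finger_gap"],r.get_state()["ee_rot"].round(3).tolist()); cmd(C+[0,0,.11],.222)
im=viewer.camera("side")[:,:,::-1]; x,y=(270,80)
cv2.imwrite("pics/side8.png",cv2.resize(im[y:y+120,x:x+120],None,fx=5,fy=5,interpolation=cv2.INTER_CUBIC))
E
```

```text
[-1.45126272e-05 -1.20721791e-03  2.20934696e-01] 0.07052743352484882 [[-0.222, 0.975, 0.001], [0.975, 0.222, -0.0], [-0.0, 0.001, -1.0]]
shift [ 0.006 -0.     0.555] turn [0.    0.    0.001] dist mm 111 deg 0
```

View pics/side8.png

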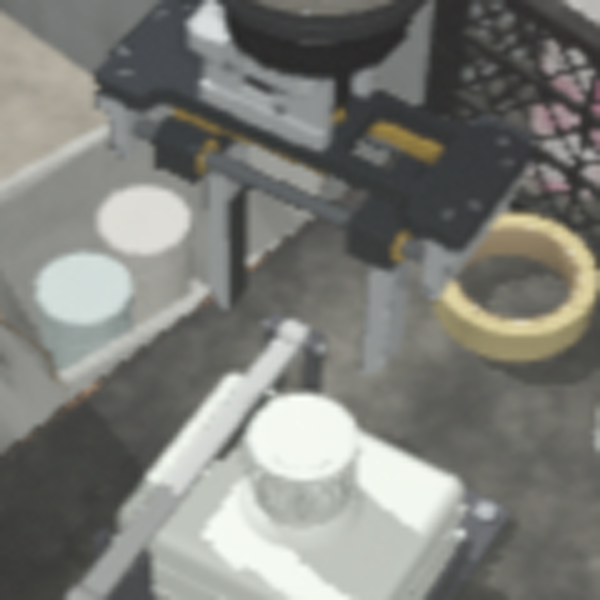

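Jaws straddle the cap; lower to z = 0.110 and grip.

Request:
step_arm:
  series:
    - [[0.005,0,0.2],[0,0,0],-0.5]
    - [[0.005,0,0.4],[0,0,0],-0.5]
    - [[0.005,0,0.52],[0,0,0],-0.5]
    - [[0.005,0,0.555],[0,0,0],-0.5]
    - [[0.005,0,0.555],[0,0,0],-0.5]

```text
t: 9.4
position: [0.5286, 0.0732, 0.11]
ee_rot: [[-0.223, 0.975, 0.0], [0.975, 0.223, 0.0], [0.0, 0.0, -1.0]]
contact_force: [0.7, 0.9, -0.3]
finger_gap: 0.0705
```

Request:
step_arm:
  series:
    - [[0,0,0],[0,0,0],-0.2]
    - [[0,0,0],[0,0,0],0]
    - [[0,0,0],[0,0,0],0.3]
    - [[0,0,0],[0,0,0],1]
    - [[0,0,0],[0,0,0],1]

```text
t: 10.02
position: [0.5301, 0.0735, 0.1108]
ee_rot: [[-0.223, 0.975, 0.004], [0.975, 0.223, 0.001], [-0.0, 0.004, -1.0]]
contact_force: [4.7, 1.6, 2.0]
finger_gap: 0.0557
```

```bash
python3 - <<'E'
from h import *
s=r.get_state();print(cr(),s["finger_gap"],s["contact_force"],s["torque"],s["q"][6])
E
```

```text
[0.00172718 0.00046937 0.11080762] 0.05573745641085841 [4.73984863 1.63241473 2.03412352] [ 0.23058111 -1.40376709 -0.00337896] -0.25734874474923936
```

Request:
step_arm:
  series:
    - [[0,0,0],[0,0,-0.04],1]
    - [[0,0,0],[0,0,-0.08],1]
    - [[0,0,0],[0,0,-0.12],1]
    - [[0,0,0],[0,0,-0.16],1]
    - [[0,0,0],[0,0,-0.18],1]

```text
t: 10.65
position: [0.5306, 0.0726, 0.1108]
ee_rot: [[-0.566, 0.825, 0.004], [0.825, 0.566, 0.0], [-0.002, 0.004, -1.0]]
contact_force: [10.5, -5.3, -1.6]
finger_gap: 0.0554
```

```bash
python3 - <<'E'
from h import *
s=r.get_state();R=s["ee_rot"];print(cr(),s["finger_gap"],s["contact_force"],s["torque"],s["joint_efforts"][6],s["q"][6],"yaw rel",np.arctan2(R[1,1],R[0,1])-YAW)
E
```

```text
[ 0.00204909 -0.00054861  0.11082224] 0.055416498379157075 [10.494482   -5.27255645 -1.58237344] [-1.02516493 -2.59763322 -1.38083549] 0.9837145730853081 0.08582719841278352 yaw rel 0.37914353991546623
```

Request:
step_arm:
  series:
    - [[0,0,0],[0,0,0.06],1]
    - [[0,0,0],[0,0,0.12],1]
    - [[0,0,0],[0,0,0.18],1]
    - [[0,0,0],[0,0,0.24],1]
    - [[0,0,0],[0,0,0.3],1]

```text
t: 11.28
position: [0.53, 0.073, 0.1107]
ee_rot: [[0.031, 1.0, 0.004], [1.0, -0.031, 0.0], [0.0, 0.004, -1.0]]
contact_force: [4.9, -2.5, 0.5]
finger_gap: 0.0557
```

```bash
cat > st.py <<'E'
from h import *
s=r.get_state();R=s["ee_rot"];print(cr(),s["finger_gap"],s["contact_force"],s["torque"],s["joint_efforts"][6],s["q"][6],"yaw rel",np.arctan2(R[1,1],R[0,1])-YAW)
E
python3 st.py
```

```text
[ 1.55694025e-03 -4.81122686e-05  1.10747912e-01] 0.05568184526433906 [ 4.87932327 -2.49151557  0.51503943] [-0.59721242 -1.54438147  0.13431302] 2.880076915025711 -0.48978848046020307 yaw rel -0.25320373426054116
```

Request:
step_arm:
  series:
    - [[0,0,0],[0,0,0.06],1]
    - [[0,0,0],[0,0,0.12],1]
    - [[0,0,0],[0,0,0.18],1]
    - [[0,0,0],[0,0,0.24],1]
    - [[0,0,0],[0,0,0.24],1]

```text
t: 11.9
position: [0.5297, 0.0729, 0.1107]
ee_rot: [[0.506, 0.863, 0.003], [0.863, -0.506, -0.0], [0.001, 0.003, -1.0]]
contact_force: [4.2, -2.7, 3.9]
finger_gap: 0.0557
```

```bash
python3 st.py
```

```text
[ 1.25165492e-03 -9.18818168e-05  1.10685542e-01] 0.05571094043721255 [ 4.2390942  -2.73672736  3.93122583] [-0.84220069 -1.00338281 -0.13035918] -1.8043721839785576 -0.947000665041228 yaw rel -0.7523891379794455
```

Turning freely clockwise; keep going to near −1.25 for the cap.

Request:
step_arm:
  series:
    - [[0,0,0],[0,0,0.06],1]
    - [[0,0,0],[0,0,0.12],1]
    - [[0,0,0],[0,0,0.18],1]
    - [[0,0,0],[0,0,0.22],1]
    - [[0,0,0],[0,0,0.22],1]

```text
t: 12.52
position: [0.5295, 0.0732, 0.1107]
ee_rot: [[0.836, 0.549, 0.003], [0.549, -0.836, 0.0], [0.002, 0.001, -1.0]]
contact_force: [2.8, -1.7, 4.9]
finger_gap: 0.0554
```

```bash
python3 st.py
```

```text
[0.00110653 0.00023046 0.11067174] 0.05536411143161493 [ 2.82539812 -1.69166769  4.92055749] [-0.45528063 -0.60883296 -0.15822463] -1.0523099452257156 -1.3700351087225222 yaw rel -1.2118664904056253
```

Request:
step_arm:
  series:
    - [[0,0,0],[0,0,0.04],1]
    - [[0,0,0],[0,0,0.08],1]
    - [[0,0,0],[0,0,0.08],1]

```text
t: 12.9
position: [0.5295, 0.0732, 0.1106]
ee_rot: [[0.915, 0.403, 0.003], [0.403, -0.915, 0.0], [0.002, 0.001, -1.0]]
contact_force: [4.1, -1.7, 4.9]
finger_gap: 0.0558
```

```bash
python3 st.py
```

```text
[0.00110519 0.00028668 0.11064266] 0.055759887975700535 [ 4.06397802 -1.73960755  4.94302574] [-0.5439581  -0.64421076  0.64657452] -1.7580443993210793 -1.524092536073022 yaw rel -1.3784899984197774
```

Request:
step_arm:
  series:
    - [[0,0,-0.015],[0,0,0],1]
    - [[0,0,-0.03],[0,0,0],1]

```text
t: 13.15
position: [0.5289, 0.0727, 0.1155]
ee_rot: [[0.915, 0.403, 0.001], [0.403, -0.915, -0.0], [0.001, 0.001, -1.0]]
contact_force: [6.0, -2.6, -7.4]
finger_gap: 0.0554
```

```bash
python3 st.py
```

```text
[ 3.99458670e-04 -5.65108237e-05  1.15541867e-01] 0.05538333980936345 [ 6.03772282 -2.64750801 -7.37701183] [-0.55504473 -1.58185771  0.16739212] -0.2037250343710184 -1.5199847810503107 yaw rel -1.378028345049004
```

Request:
step_arm:
  series:
    - [[0,0,-0.05],[0,0,0],1]
    - [[0,0,-0.1],[0,0,0],1]
    - [[0,0,-0.2],[0,0,0],1]
    - [[0,0,-0.3],[0,0,0],1]
    - [[0,0,-0.3],[0,0,0],1]

```text
t: 13.78
position: [0.5291, 0.0735, 0.1771]
ee_rot: [[0.916, 0.402, 0.003], [0.402, -0.916, 0.001], [0.003, 0.001, -1.0]]
contact_force: [-0.1, -0.2, -1.0]
finger_gap: 0.0558
```

```bash
python3 st.py;  python3 - <<'E'
from h import *
im=viewer.camera("side")[:,:,::-1]; x,y=(270,80)
cv2.imwrite("pics/side9.png",cv2.resize(im[y:y+120,x:x+120],None,fx=5,fy=5,interpolation=cv2.INTER_CUBIC))
E
```

```text
[0.00073992 0.00065369 0.177139  ] 0.05575560838009711 [-0.12308393 -0.21979351 -0.97825936] [ 0.02214088 -0.01263834  0.02150628] 0.1682129641994834 -1.4929632590815796 yaw rel -1.3790777038557078
```

View pics/side9.png

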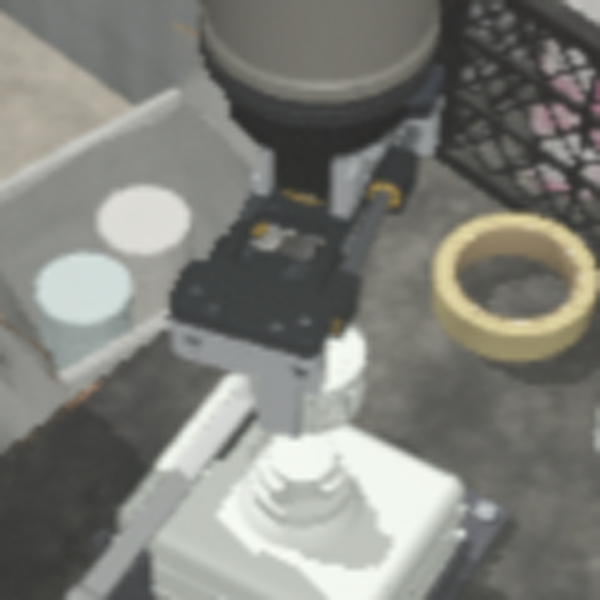

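Request:
step_arm:
  series:
    - [[0,0,-0.1],[0,0,0],1]
    - [[0,0,-0.2],[0,0,0],1]
    - [[0,0,-0.275],[0,0,0],1]
    - [[0,0,-0.275],[0,0,0],1]
    - [[0,0,-0.275],[0,0,0],1]

```text
t: 14.45
position: [0.528, 0.0731, 0.2297]
ee_rot: [[0.916, 0.402, -0.001], [0.402, -0.916, -0.0], [-0.001, -0.0, -1.0]]
contact_force: [0.1, -0.6, -0.2]
finger_gap: 0.0555
```

Request:
step_arm:
  series:
    - [[0,0,0],[0,0,0],1]
    - [[0,0,0],[0,0,0],1]
    - [[0,0,0],[0,0,0],1]

```text
t: 14.82
position: [0.5283, 0.0732, 0.2303]
ee_rot: [[0.916, 0.402, -0.0], [0.402, -0.916, 0.0], [-0.0, -0.0, -1.0]]
contact_force: [-0.6, -0.2, -0.3]
finger_gap: 0.0556
```

```bash
python3 st.py;  python3 - <<'E'
from h import *
for n,(x,y) in dict(side=(270,60),top=(220,130)).items():
    im=viewer.camera(n)[:,:,::-1]
    cv2.imwrite(f"pics/{n}10.png",cv2.resize(im[y:y+150,x:x+190],None,fx=4,fy=4,interpolation=cv2.INTER_CUBIC))
E
```

```text
[-1.10904620e-04  5.24974851e-04  2.30275101e-01] 0.055609547809074886 [-0.59683544 -0.24220979 -0.33433812] [ 0.01257827 -0.00446377 -0.02841143] -0.0007606772487633862 -1.4732148013460495 yaw rel -1.379634987588803
```

View pics/side10.png

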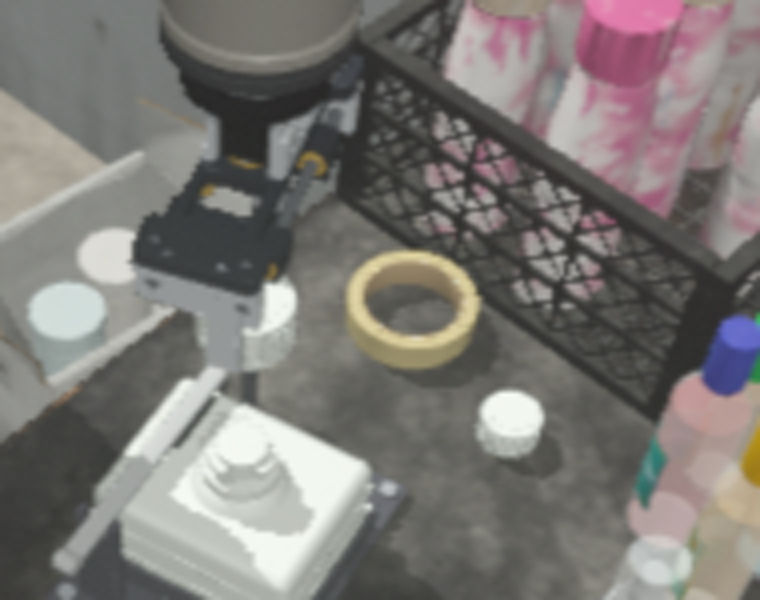

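View pics/top10.png

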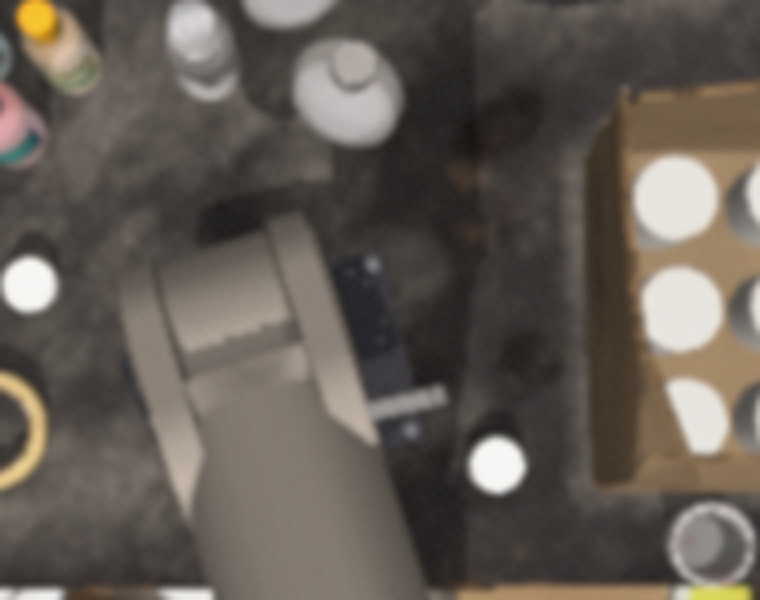

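The pictures show the cap held level at side-view pixel (333, 140), the bar lying down in its catch, and the bystanders in place. I'm handing in.

```bash
python3 -c "
from plant import r
print(r.job_done())"
```

```text
the job is handed in; nothing more can be done
None
```

The bar is down in its catch and the cap is off, held level in the gripper about 12 cm above where it sat. I handed the job in at about 15 s of the 58 s, and the interface reports no verdict.

- **Bar:** I pushed it over with shut fingers from about 1.33 rad and pressed it against its stop. The last picture shows it lying down in the fork.
- **Thread:** it is left-handed. Counter-clockwise (seen from above) met resistance of about 1.4 N m and the cap seems to have slipped a little in the grip. Clockwise turned easily to about 1.38 rad of hand turn, where it reached the stop.
- **Last checks:** The tool is vertical, the finger opening is 55.6 mm on the cap, and the outside force is under 1 N. The side view shows the bare neck below the cap. The cup, tape roll and bottles visible in the last pictures look undisturbed, but I judged this by eye and measured no distances.
- **Press on the bar:** the stop turned out very stiff, so my last press gave about 82 N at the wrist. That is below the 120 N limit. It went through the fingertips, which the 40 N limit on the arm and gripper body should not cover.

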